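# Clip the bamboo board into the one-handed prep station

## Robot

A 7-joint arm with a two-finger parallel gripper is mounted at the origin on the work surface. World frame = base frame: x ahead of the robot, y to its left, z up, the work surface at z = 0. Lengths are in m, angles in degrees, forces in N, time in s.
With the tool pointing down it reaches from about 0.4 to 0.85 m from the base axis. Payload 4.5 kg.
Tool frame: the origin (TCP) lies between the finger pads; the fingertips stand 17 mm ahead of it and the grasp point (between the pads) lies 2 mm behind it; z points along the fingers, y is the line along which they close (so a half turn about z gives the same grasp; the last joint's range is limited). The gripper opens to 85 mm and grips with 20 to 120 N. Pads are 22 mm wide; open, the fingers measure 114 mm over their backs; the gripper's body (76 mm by 85 mm) begins 54 mm behind the grasp point. The pads swing forward as they close: fully open they stand 13 mm farther back than shut.
Start: joints at [75.447, 39.483, -11.15, 89.685, 9.013, 51.709, -12.324], TCP at [0.177, -0.599, 0.248] pointing down, gripper open.
Joint ranges: [-172.22, 172.22], [-26.19, 119.32], [-84.43, 86.54], [7.71, 146.69], [-57.33, 237.33], [2.42, 119.75], [-152.13, 152.13]. Speed limits (degrees/s): [147.25, 147.25, 180, 180, 180, 180, 180].

## Interface

Orientations are given as a 3x3 rotation matrix whose columns are the frame's x, y, z axes.
In Python, from cell import observe, snapshot, hand_in gives the robot as it stands. The module is installed in compiled form; this text tells all that it offers.
- The arm moves only by the tool arm_command, never from a script. Its arguments are lists of equal length, an entry for each row: "xyz": the shift along the tool's x, y, z normalised to -1 to 1, where 1 is 750 mm, a list of three; "rotation": the turn, a rotation vector about the tool's x, y, z normalised to -1 to 1, where 1 is 120 degrees, a list of three. In form: {"xyz": [[tx, ty, tz], ...], "rotation": [[wx, wy, wz], ...]}. A call has 1 to 5 rows; each row is the pose to reach, as a shift and turn from the pose commanded when the call began, along the tool's axes at that moment; what a row does not reach only later rows make up. A row lasts 1/8 s, in which the tool goes at most 62.5 mm and 10.7 degrees, less where a joint would pass 70% of its speed; a pose out of reach is approached as far as the arm can. A call with a number of a shift or a turn outside -1 to 1 is refused whole. A call with a gripper value outside its range is refused whole. "fingers" is the closure, from -1 (fully open) to 1 (shut), set as the call begins (left out, the last holds). The fingers move at their own pace and stop on an object; the grip force is fixed at half the most. Time passes only in rows, so rows that repeat a pose let the fingers close. It gives the time, the measured TCP pose, the force, the opening and the grip force at its end, in the units of the state.
- observe(): the state, without advancing time (a new reading comes with each control period).
- snapshot(name): name is "scene" or "top"; returns a dict with "color" (384x512x3 uint8, blue, green, red), "fx", "fy", "cx", "cy" (pixels), "origin" and "attitude" of the camera in the world. Camera axes: x right, y down, z forward; pixel columns grow to the right and rows downward; lengths in m; the calibration is good to about 2 mm. A picture is of the moment at which its call begins. There is no depth.
- hand_in(): hands the job in; it is judged then, once.
The state is a dict: "time": time; "joint_positions": joint angles; "dq": joint speeds; "effort": joint torques, N m; "tool_pos": TCP position; "orientation": TCP orientation; "wrist_force": force on the tool from outside, world axes, zero at the start; "wrist_torque": the same for the moment, N m; "grip_width": finger opening in m; "finger_force": force on a finger pad.
Only numpy, scipy, OpenCV 4.12 (cv2) and the standard library are available. Lean on these libraries where they do the work, as an engineer would, in place of code of your own. Each camera call takes 0.05 s, during which the arm holds its last target. There are 200 camera calls.

## Task

On the prep station, push the loose bamboo board along the deck until it sits fully up against the end fence. Then press the tail of the sprung clip down to open its jaw, slide the clip forward with the jaw held open until the jaw reaches at least a centimetre and a half in over the board's edge, and let go so that the jaw closes on the top of the board. Leave everything else on the counter where it is.

Things in the scene. Friction and masses are not known exactly. Their poses are not given: they have to be found in the camera images.
- station: Fixed prep station: white deck 345 x 190 mm, top at z 8 mm. Origin on the counter; x points from the clip to the end fence, z up; deck spans x -190 to 155, y -95 to 95 mm. Aluminium fence across the +x end: inner face at x 145, top at z 32 mm. Side guides from x 0 to the fence: inner faces at y +/-75, tops at z 24 mm. The clip slides on the line y = 0 at the other end.
- board: Loose bamboo board 160 (x) x 140 (y) x 12 mm, about 0.2 kg, flat on the deck, its axes nearly the station's. Origin: centre of its underside (z 8 mm). Starts 15 to 35 mm short of the fence; fully home its origin is at station x 65 mm and its near edge, facing the clip, at x -15 mm. About 50 mm of that edge is free to push on at each side of the 36 mm wide clip.
- carriage (a joint): Slide (m) of the steel clip along the station's x: 0 fully back, 0.092 forward stop (jaw tip about 24 mm in over a home board); starts at 0 to 0.015. The jaw's pivot (axis along y) is at station x = -135 mm + this, 38 mm over the counter. About 1.5 N of friction; stays where left. The clip is 36 mm wide and under 75 mm high over the counter.
- jaw (a joint): Angle (rad) of the sprung jaw: 0 shut (tip's underside 4 mm over the deck, below the board's top, so a shut jaw only butts against the board's edge), 0.16 closed on the board, above 0.25 at least 4 mm clear over it, 0.5 stop. Spring 0.2 Nm shut, 0.4 Nm at the stop; pressing the tail pad takes 5 to 10 N. Snaps back when let go.
- jaw_tip (a point): Centre of the jaw's round rubber tip (bar of 6 mm radius, 36 mm long along y), on the jaw, 50 mm ahead (+x) of the pivot and 20 mm below it when shut. Its axes turn with the jaw.
- tail_pad (a point): Middle of the tail's black press pad, 40 mm behind (-x) the pivot and 60 mm over the counter when shut. The tail is a plate 36 mm wide, 62 mm long from the pivot, rising backwards at 0.45 rad when shut, level at jaw 0.45; the pad is its last 35 mm. An 8 mm high rib across it 24 mm from the pivot lets a finger push the clip forward. Pressed 12 to 16 mm here, the jaw opens to 0.3 to 0.4.
- bowl: Bystander: glass bowl, 140 mm across, 60 mm high. Origin at the centre of its underside.
- rest: Bystander: white ceramic chopstick rest, 60 x 18 x 14 mm. Origin at the centre of its underside.
- spoon: Bystander: wooden spoon, 270 mm long, lying beside the station. Origin near its middle, on the counter.
- colander: Bystander: steel colander, 210 mm across without handles, 100 mm high. Origin at the centre of its underside.
- bottle: Bystander: amber glass sauce bottle, 60 mm across, 190 mm high. Origin at the centre of its underside.
- mill: Bystander: dark wooden pepper mill, 56 mm across, 165 mm high. Origin at the centre of its underside.
Things that resemble listed ones, but are neither listed nor needed, are in the scene too. Of the things like the board, leave any that is green; of the rest the larger one is meant.

How it is judged (in metres and radians):
On the way, in this order (a step that is already met when the one before it is completed fails the run):
1. the board is up against the end fence (within 4 mm) (x of board in the frame of station above 0.061 m), for 0.1 s.
2. the jaw is held open above the board with its tip past the board's near edge (value of joint jaw above 0.2 rad and x of jaw_tip in the frame of board above -0.078 m), for 0.05 s.
At the end, for the whole second after the job is handed in: The board lies flat on the deck within 4 mm of the end fence, and the sprung jaw is closed on its top (jaw angle 0.11 to 0.21 rad) with the centre of its tip at least 8 mm in from the board's near edge, all at rest (x of board in the frame of station above 0.061 m and angle between board's own z axis and vertical below 0.03 rad and x of jaw_tip in the frame of board above -0.072 m and z of jaw_tip in the frame of board below 0.021 m and value of joint jaw between 0.11 and 0.21 rad and velocity of joint jaw below 0.05 rad/s and linear speed of board below 0.01 m/s); the robot touches nothing.
It fails at once if a bystander is moved by more than 30 mm (distance of any of bowl, rest, spoon, colander, bottle, mill from where it was at the start of the episode above 0.03 m).
It also fails if it takes over 42 s, if anything falls off the work surface, if the arm or the gripper's body presses on something with over 40 N, if the wrist force passes 120 N, or if a joint passes its speed limit or range.

## Working session

There is one attempt and no reset: what is moved stays moved. The work goes in short steps, Python scripts to look and compute and a tool call to move; the robot and the scene stay as the last step left them, time stands still between calls to the robot, and variables do not carry over. Pictures are saved under pics/ and viewed, at most 10 in all, crops included, and the job is handed in when it is done.

Besides the shell and the picture viewer there is one more tool, called after ">>>" as name(argument=value, ...) on one line, values as JSON. arm_command: Moves the arm, as the interface text tells. Scaled input: -1 to 1 covers 750 mm each way for a shift and 120 degrees each way for a turn. Its arguments: {"type":"object","properties":{"xyz":{"type":"array","items":{"type":"array","items":{"type":"number","minimum":-1,"maximum":1}}},"rotation":{"type":"array","items":{"type":"array","items":{"type":"number","minimum":-1,"maximum":1}}},"fingers":{"type":"number"}},"required":["xyz","rotation"]}

```bash
mkdir -p pics
python3 - <<'E'
from cell import observe,snapshot
import cv2,numpy as np
for n in("scene","top"):
    s=snapshot(n);cv2.imwrite(f"pics/{n}0.png",cv2.resize(s["color"],(800,600),interpolation=cv2.INTER_CUBIC));print(n,s["fx"],s["fy"],s["cx"],s["cy"],s["origin"],s["attitude"])
o=observe();print(o)
E
```

```text
scene 367.94030675015307 367.94030675015307 256.3326096270653 195.02289466451347 [ 1.09785331 -0.05381921  0.94283053] [[ 0.01156329  0.84330655 -0.53730844]
 [ 0.99993165 -0.01068155  0.00475457]
 [-0.00172973 -0.53732669 -0.84337242]]
top 488.79130374841554 488.79130374841554 258.36699002405334 180.35093852370312 [ 0.42124509 -0.05392706  1.42705243] [[-0.00872068 -0.99560532  0.0932416 ]
 [-0.99994961  0.00821892 -0.00576395]
 [ 0.00497227 -0.09328717 -0.99562683]]
{'time': 0.1, 'joint_positions': array([ 75.44839736,  39.53099319, -11.14509421,  89.74050588,
         9.01183473,  51.71127265, -12.32620028]), 'dq': array([-0.06196912, -0.11296472, -0.01913236, -0.14101377,  0.11261452,
        0.04764402,  0.08156978]), 'effort': array([-2.80491418e-03, -5.40596867e+01, -1.27108589e+00, -1.58984381e+01,
        9.43300955e-03,  4.39015013e-03,  1.15298644e-05]), 'tool_pos': array([ 0.17717926, -0.59875139,  0.2475283 ]), 'orientation': array([[ 9.58867619e-01,  2.83852978e-01, -6.14161515e-04],
       [ 2.83853617e-01, -9.58866203e-01,  1.65216714e-03],
       [-1.19926158e-04, -1.75854154e-03, -9.99998447e-01]]), 'wrist_force': array([-0.81982442, -0.63788856,  0.55039891]), 'wrist_torque': array([-0.01225863, -0.01578872,  0.0359099 ]), 'finger_force': 0.0, 'grip_width': 0.0853580755440934}
```

View pics/scene0.png

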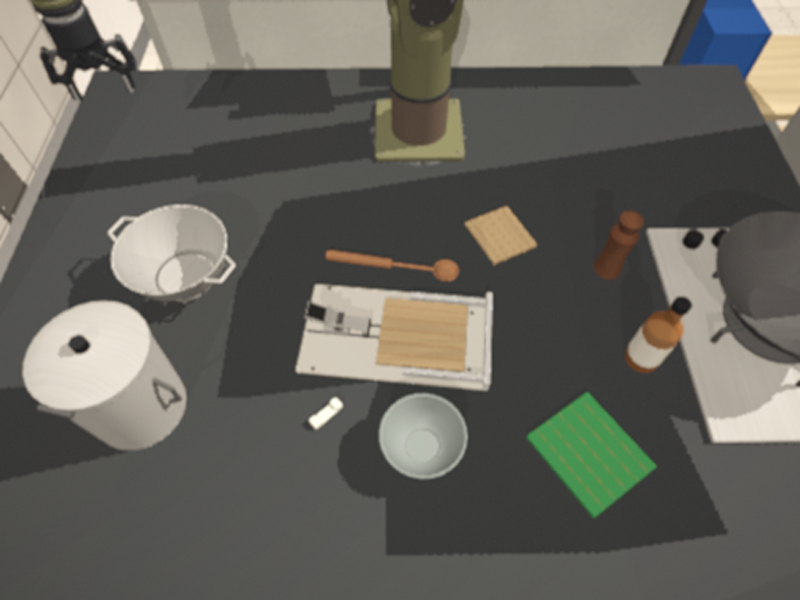

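View pics/top0.png

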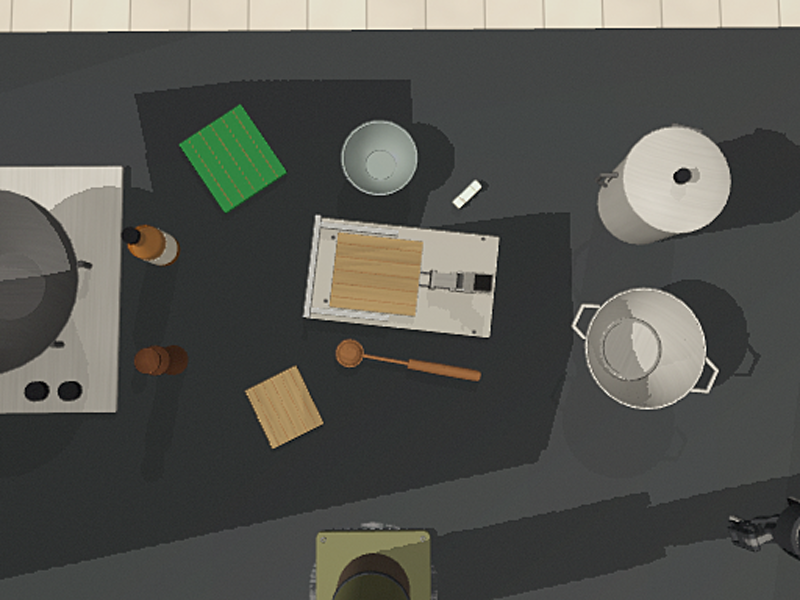

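The top view shows the station at about (300-500, 215-340) in the 800x600 picture, with the fence on the left and the clip on the right. The bamboo board is at (330-423, 232-317). I'll enlarge that area next.

Run:
```python
from cell import snapshot
import cv2
s=snapshot("top");c=s["color"][130:222,188:324]
c=cv2.convertScaleAbs(c,alpha=0.85)
cv2.imwrite("pics/crop.png",cv2.resize(c,None,fx=5.8,fy=5.8,interpolation=cv2.INTER_CUBIC))
```

```text
(no output)
```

View pics/crop.png

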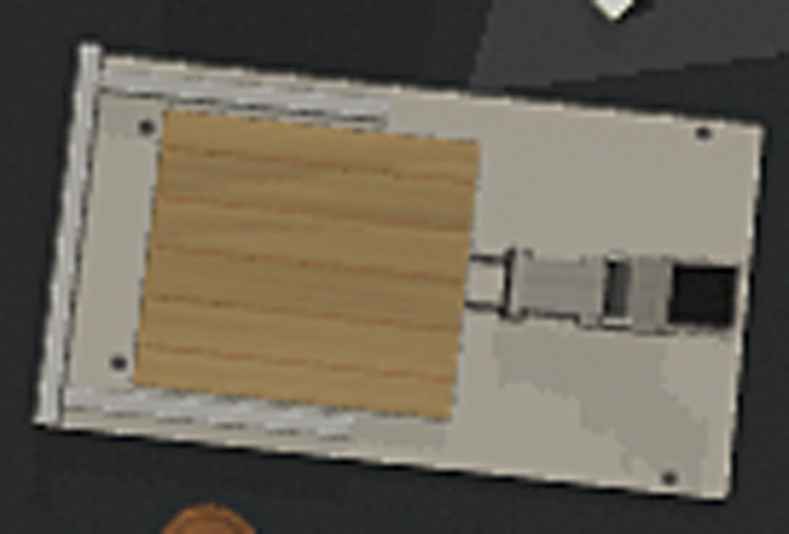

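The crop gives these points: deck near corners (764,125) and (728,499), and fence outer top corners (82,43) and (35,423). The board corners are (165,110), (480,143), (452,418) and (135,383), and the black pad is centred at (704,296).

```bash
cat > h.py <<'E'
import numpy as np
from cell import observe,snapshot
f=488.7913;cx,cy=258.36699,180.35094
O=np.array([0.42124509,-0.05392706,1.42705243])
R=np.array([[-0.00872068,-0.99560532,0.0932416],[-0.99994961,0.00821892,-0.00576395],[0.00497227,-0.09328717,-0.99562683]])
def px(u,v,z,k=5.8,ox=188,oy=130):
    d=R@np.array([((u+.5)/k-.5+ox-cx)/f,((v+.5)/k-.5+oy-cy)/f,1]);return O+d*(z-O[2])/d[2]
def fit(L,P):
    L=np.array(L);P=np.array(P)[:,:2];l=L@[1,1j];p=P@[1,1j]
    a=np.angle(np.sum((p-p.mean())*np.conj(l-l.mean())));t=p.mean()-np.exp(1j*a)*l.mean()
    return a,np.array([t.real,t.imag]),np.abs(p-t-np.exp(1j*a)*l)
E
python3 - <<'E'
from h import *
L=[(-.19,-.095),(-.19,.095),(.155,-.095),(.155,.095)]
a,t,e=fit(L,[px(764,125,.008),px(728,499,.008),px(82,43,.032),px(35,423,.032)])
print("station",np.degrees(a),t,e)
c,s=np.cos(a),np.sin(a);M=np.array([[c,-s],[s,c]])
b,tb,e=fit([(.08,-.07),(-.08,-.07),(-.08,.07),(.08,.07)],[px(165,110,.02),px(480,143,.02),px(452,418,.02),px(135,383,.02)])
print("board",np.degrees(b),tb,e,"in st",M.T@(tb-t))
for u,v in((704,296),(672,297),(738,297)):print("pad",M.T@(px(u,v,.06)[:2]-t))
print("tip front", M.T@(px(468,283,.022)[:2]-t))
for n,p in dict(push1=(-.08,.045),pad=(-.175,0),pad2=(-.075,0)).items():print(n,t+M@p)
E
```

```text
station 83.32554640745894 [ 0.56650136 -0.04206849] [0.00011521 0.00017297 0.00034126 0.00040546]
board 83.49857037821455 [ 0.56925618 -0.01106825] [0.00100646 0.00123533 0.00076877 0.00165719] in st [0.03111032 0.00086694]
pad [-0.16309475  0.00021077]
pad [-0.14772074  0.00237075]
pad [-0.17952986 -0.00108551]
tip front [-0.04928622  0.00247623]
push1 [ 0.51250811 -0.11629604]
pad [ 0.54616148 -0.21588244]
pad2 [ 0.55778427 -0.11656019]
```

```bash
cat >> h.py <<'E'
from scipy.spatial.transform import Rotation as Ro
A=np.radians(83.33);T=np.array([.5665,-.04207]);M=np.array([[np.cos(A),-np.sin(A)],[np.sin(A),np.cos(A)]])
Rt=np.array([[M[0,0],-M[0,1],0],[M[1,0],-M[1,1],0],[0,0,-1]])
def go(x,y,z):
    o=observe();p=np.r_[T+M@[x,y],z];Q=o["orientation"]
    print("xyz",np.round(Q.T@(p-o["tool_pos"])/.75,4),"rot",np.round(Ro.from_matrix(Q.T@Rt).as_rotvec(degrees=True)/120,4))
    st();
def st():
    o=observe();q=o["tool_pos"];print("t",round(o["time"],2),"st xyz",np.round(M.T@(q[:2]-T),4),round(q[2],4),"F",np.round(Rt.T@o["wrist_force"],1),"w",round(o["grip_width"],3))
E
python3 -c "
from h import *
go(-.072,0,.15)"
```

```text
xyz [ 0.6707 -0.4761  0.1308] rot [-6.00e-04 -3.00e-04 -5.57e-01]
t 0.15 st xyz [-0.5983  0.322 ] 0.2477 F [-0.4 -0.3 -0.3] w 0.085
```

>>> arm_command(xyz=[[0.67, -0.476, 0], [0.67, -0.476, 0], [0.67, -0.476, 0], [0.67, -0.476, 0], [0.67, -0.476, 0]], rotation=[[0, 0, -0.557], [0, 0, -0.557], [0, 0, -0.557], [0, 0, -0.557], [0, 0, -0.557]])

```text
time: 0.78
tool_pos: [0.3713, -0.3519, 0.2483]
orientation: [[0.333, 0.943, 0.0], [0.943, -0.333, -0.0], [-0.0, 0.0, -1.0]]
wrist_force: [0.6, -0.9, 1.1]
grip_width: 0.0853
finger_force: 0.0
```

```bash
python3 -c "
from h import *
go(-.072,0,.15)"
```

```text
xyz [0.3826 0.1291 0.1311] rot [ 1.000e-04  1.000e-04 -1.066e-01]
t 0.78 st xyz [-0.3304  0.1579] 0.2483 F [-0.8  0.7 -1.1] w 0.085
```

>>> arm_command(xyz=[[0.3826, 0.129, 0.131], [0.3826, 0.129, 0.131], [0.3826, 0.129, 0.131], [0.3826, 0.129, 0.131], [0.3826, 0.129, 0.131]], rotation=[[0, 0, -0.1066], [0, 0, -0.1066], [0, 0, -0.1066], [0, 0, -0.1066], [0, 0, -0.1066]])

```text
time: 1.4
tool_pos: [0.5561, -0.1192, 0.151]
orientation: [[0.122, 0.993, -0.0], [0.993, -0.122, -0.001], [-0.001, -0.0, -1.0]]
wrist_force: [0.5, -0.4, -0.1]
grip_width: 0.0859
finger_force: 0.0
```

```bash
python3 -c "
from h import *
go(-.072,0,.045)"
```

```text
xyz [0.0079 0.0018 0.1413] rot [-0.0001  0.0003 -0.0029]
t 1.4 st xyz [-0.0779  0.0014] 0.151 F [-0.4  0.6  0.1] w 0.086
```

>>> arm_command(xyz=[[0.008, 0.0018, 0.1], [0.008, 0.0018, 0.141], [0.008, 0.0018, 0.141], [0.008, 0.0018, 0.141]], rotation=[[0, 0, -0.003], [0, 0, -0.003], [0, 0, -0.003], [0, 0, -0.003]])

```text
time: 1.9
tool_pos: [0.558, -0.1151, 0.0474]
orientation: [[0.116, 0.993, 0.002], [0.993, -0.116, -0.0], [-0.0, 0.002, -1.0]]
wrist_force: [0.6, 0.1, 0.1]
grip_width: 0.0858
finger_force: 0.0
```

```bash
python3 -c "
from h import *
import cv2
s=snapshot('scene');c=s['color'][160:260,180:330]
cv2.imwrite('pics/s1.png',cv2.resize(c,None,fx=5.2,fy=5.2,interpolation=cv2.INTER_CUBIC))
go(-.072,0,.029)"
```

```text
xyz [ 0.0021 -0.0008  0.0253] rot [ 0.0016 -0.     -0.0002]
t 1.95 st xyz [-0.0736 -0.0005] 0.048 F [-0.1 -0.4  0.2] w 0.085
```

View pics/s1.png

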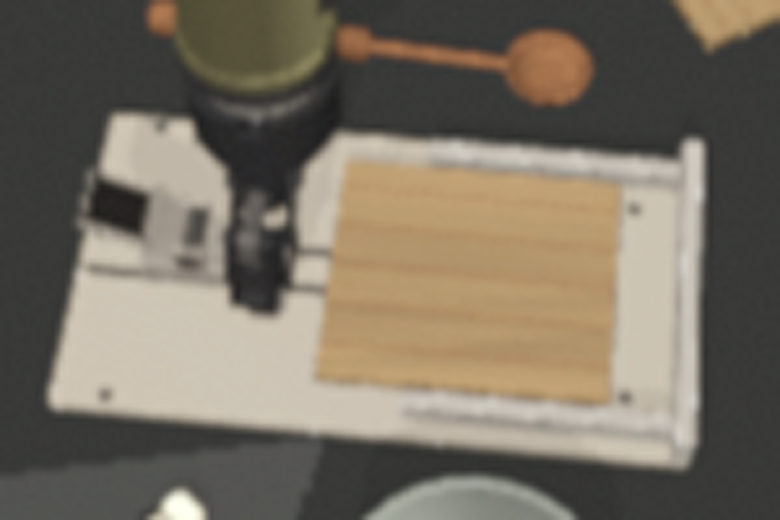

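The gripper at (260,220) straddles the clip, behind the board's near edge at (330,270). I'll lower it step by step and watch for contact.

>>> arm_command(xyz=[[0, 0, 0.0127], [0, 0, 0.0253], [0, 0, 0.0253]], rotation=[[0, 0, 0], [0, 0, 0], [0, 0, 0]])

```text
time: 2.33
tool_pos: [0.5566, -0.1149, 0.0266]
orientation: [[0.116, 0.993, -0.001], [0.993, -0.116, -0.0], [-0.0, -0.001, -1.0]]
wrist_force: [0.1, 0.5, -0.6]
grip_width: 0.0858
finger_force: 0.0
```

>>> arm_command(xyz=[[0, 0, 0.004], [0, 0, 0.004]], rotation=[[0, 0, 0], [0, 0, 0]])

```text
time: 2.58
tool_pos: [0.5571, -0.1148, 0.024]
orientation: [[0.116, 0.993, -0.0], [0.993, -0.116, -0.0], [-0.0, -0.0, -1.0]]
wrist_force: [-0.4, -0.8, 1.4]
grip_width: 0.0853
finger_force: 0.0
```

>>> arm_command(xyz=[[0, 0, 0.004], [0, 0, 0.004]], rotation=[[0, 0, 0], [0, 0, 0]])

```text
time: 2.82
tool_pos: [0.557, -0.1148, 0.021]
orientation: [[0.116, 0.993, -0.0], [0.993, -0.116, -0.0], [-0.0, -0.0, -1.0]]
wrist_force: [0.0, -0.1, -0.4]
grip_width: 0.0852
finger_force: 0.0
```

>>> arm_command(xyz=[[0, 0, 0.0075], [0, 0, 0.0075]], rotation=[[0, 0, 0], [0, 0, 0]])

```text
time: 3.08
tool_pos: [0.5568, -0.1148, 0.015]
orientation: [[0.116, 0.993, -0.001], [0.993, -0.116, -0.0], [-0.0, -0.001, -1.0]]
wrist_force: [-0.0, 0.6, 0.5]
grip_width: 0.0857
finger_force: 0.0
```

```bash
python3 -c "
from h import *
go(-.026,0,.0155)"
```

```text
xyz [ 0.0631  0.0017 -0.0007] rot [-0.0004  0.0001  0.0003]
t 3.08 st xyz [-0.0733  0.0012] 0.015 F [ 0.6 -0.1 -0.5] w 0.086
```

>>> arm_command(xyz=[[0.014, 0.001, 0], [0.026, 0.0017, 0], [0.038, 0.0017, 0], [0.05, 0.0017, 0], [0.05, 0.0017, 0]], rotation=[[0, 0, 0], [0, 0, 0], [0, 0, 0], [0, 0, 0], [0, 0, 0]])

```text
time: 3.7
tool_pos: [0.5631, -0.0759, 0.0156]
orientation: [[0.114, 0.994, 0.001], [0.994, -0.114, 0.001], [0.001, 0.0, -1.0]]
wrist_force: [0.2, 0.7, -0.3]
grip_width: 0.0851
finger_force: 0.0
```

>>> arm_command(xyz=[[0.004, 0, 0], [0.008, 0, 0], [0.01, 0, 0], [0.01, 0, 0]], rotation=[[0, 0, 0], [0, 0, 0], [0, 0, 0], [0, 0, 0]])

```text
time: 4.2
tool_pos: [0.5636, -0.0703, 0.0155]
orientation: [[0.116, 0.993, 0.0], [0.993, -0.116, -0.0], [-0.0, 0.0, -1.0]]
wrist_force: [-0.4, -0.4, 0.4]
grip_width: 0.0849
finger_force: 0.7
```

```bash
python3 -c "
from h import *
st()"
```

```text
t 4.2 st xyz [-0.0284 -0.0004] 0.0155 F [-0.4 -0.3 -0.4] w 0.085
```

>>> arm_command(xyz=[[0.003, 0, 0], [0.003, 0, 0], [0.003, 0, 0]], rotation=[[0, 0, 0], [0, 0, 0], [0, 0, 0]])

```text
time: 4.58
tool_pos: [0.564, -0.0677, 0.0155]
orientation: [[0.115, 0.993, 0.0], [0.993, -0.115, 0.0], [0.0, 0.0, -1.0]]
wrist_force: [-0.1, -0.4, -0.2]
grip_width: 0.0853
finger_force: 0.4
```

>>> arm_command(xyz=[[0.003, 0, 0], [0.003, 0, 0], [0.003, 0, 0]], rotation=[[0, 0, 0], [0, 0, 0], [0, 0, 0]])

```text
time: 4.95
tool_pos: [0.5642, -0.0655, 0.0155]
orientation: [[0.115, 0.993, 0.0], [0.993, -0.115, 0.0], [0.0, 0.0, -1.0]]
wrist_force: [-0.8, -1.1, -0.1]
grip_width: 0.0852
finger_force: 0.5
```

```bash
python3 -c "
from h import *
import cv2
s=snapshot('scene');c=s['color'][160:260,180:330]
cv2.imwrite('pics/s2.png',cv2.resize(c,None,fx=5.2,fy=5.2,interpolation=cv2.INTER_CUBIC))
st()"
```

```text
t 5.0 st xyz [-0.0236 -0.0004] 0.0155 F [-1.   1.   1.2] w 0.085
```

View pics/s2.png

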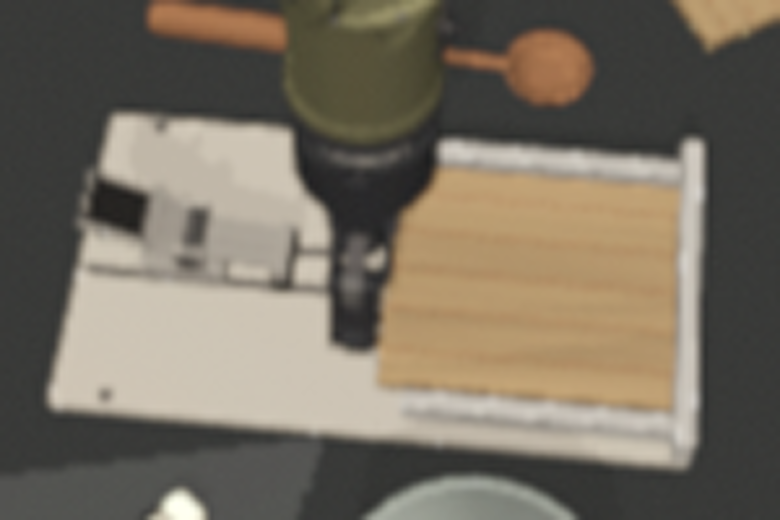

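The board's far edge (675,190 to 672,408) is at, or within a couple of mm of, the fence. I'll keep nudging until the force rises.

>>> arm_command(xyz=[[0.003, 0, 0], [0.003, 0, 0], [0.003, 0, 0]], rotation=[[0, 0, 0], [0, 0, 0], [0, 0, 0]])

```text
time: 5.38
tool_pos: [0.5641, -0.0655, 0.0155]
orientation: [[0.117, 0.993, -0.001], [0.993, -0.117, -0.003], [-0.003, -0.0, -1.0]]
wrist_force: [-0.9, -5.2, 1.0]
grip_width: 0.0854
finger_force: 2.6
```

>>> arm_command(xyz=[[0.003, 0, 0], [0.003, 0, 0], [0.003, 0, 0]], rotation=[[0, 0, 0], [0, 0, 0], [0, 0, 0]])

```text
time: 5.75
tool_pos: [0.5641, -0.0654, 0.0155]
orientation: [[0.118, 0.993, -0.002], [0.993, -0.118, -0.006], [-0.006, -0.001, -1.0]]
wrist_force: [-1.1, -8.5, 1.0]
grip_width: 0.0851
finger_force: 4.3
```

The board is home, with 8.5 N against the fence. Next I back off, lift and close the fingers.

>>> arm_command(xyz=[[-0.02, 0, 0], [-0.02, 0, 0], [-0.02, 0, -0.08], [-0.02, 0, -0.15], [-0.02, 0, -0.15]], rotation=[[0, 0, 0], [0, 0, 0], [0, 0, 0], [0, 0, 0], [0, 0, 0]])

```text
time: 6.38
tool_pos: [0.566, -0.0747, 0.132]
orientation: [[0.115, 0.993, 0.009], [0.993, -0.115, 0.002], [0.003, 0.009, -1.0]]
wrist_force: [0.7, -0.8, -1.0]
grip_width: 0.0856
finger_force: 0.0
```

>>> arm_command(xyz=[[0, 0, 0], [0, 0, 0]], rotation=[[0, 0, 0], [0, 0, 0]], fingers=1)

```text
time: 6.62
tool_pos: [0.562, -0.0758, 0.1268]
orientation: [[0.115, 0.993, -0.003], [0.993, -0.115, 0.0], [0.0, -0.003, -1.0]]
wrist_force: [-0.5, -0.2, -0.3]
grip_width: 0.0518
finger_force: 0.0
```

```bash
python3 -c "
from h import *
go(-.162,0,.105)"
```

```text
xyz [-0.1707  0.0007  0.029 ] rot [-0.0012 -0.0001  0.0005]
t 6.62 st xyz [-0.034   0.0006] 0.1268 F [-0.3 -0.4  0.3] w 0.052
```

>>> arm_command(xyz=[[-0.08, 0, 0], [-0.1707, 0.0007, 0.029], [-0.1707, 0.0007, 0.029], [-0.1707, 0.0007, 0.029], [-0.1707, 0.0007, 0.029]], rotation=[[0, 0, 0], [0, 0, 0], [0, 0, 0], [0, 0, 0], [0, 0, 0]])

```text
time: 7.25
tool_pos: [0.5492, -0.2009, 0.1062]
orientation: [[0.113, 0.994, 0.0], [0.994, -0.113, 0.002], [0.002, 0.0, -1.0]]
wrist_force: [-0.5, -0.1, 0.3]
grip_width: 0.0001
finger_force: 0.0
```

```bash
python3 -c "
from h import *
import cv2
a=snapshot('scene')['color'][165:235,180:320];b=snapshot('top')['color'][130:200,188:328]
cv2.imwrite('pics/s3.png',cv2.resize(cv2.vconcat([a,b]),None,fx=4.2,fy=4.2,interpolation=cv2.INTER_CUBIC))
go(-.162,0,.083)"
```

```text
xyz [-0.0027 -0.0019  0.0313] rot [ 0.0002 -0.0006  0.0018]
t 7.35 st xyz [-0.16   -0.0014] 0.1065 F [0.3 0.1 0.3] w -0.0
```

View pics/s3.png

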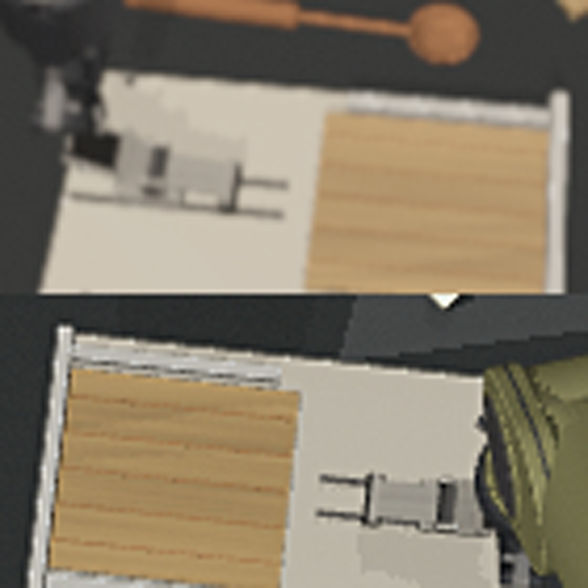

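The board is home against the fence in both views: its far edge meets the fence at (550,125-290) in the upper view and (60,370-570) in the lower. The closed fingers are above the black pad at (90,150). Now I press.

>>> arm_command(xyz=[[-0.0027, -0.0019, 0.016], [-0.0027, -0.0019, 0.03], [-0.0027, -0.0019, 0.03]], rotation=[[0, 0, 0.0018], [0, 0, 0.0018], [0, 0, 0.0018]])

```text
time: 7.72
tool_pos: [0.5466, -0.2047, 0.0828]
orientation: [[0.119, 0.993, -0.001], [0.993, -0.119, 0.001], [0.001, -0.001, -1.0]]
wrist_force: [1.0, 0.5, 0.7]
grip_width: -0.0002
finger_force: 0.0
```

>>> arm_command(xyz=[[0, 0, 0.006], [0, 0, 0.012], [0, 0, 0.012]], rotation=[[0, 0, 0], [0, 0, 0], [0, 0, 0]])

```text
time: 8.1
tool_pos: [0.547, -0.2061, 0.075]
orientation: [[0.12, 0.993, 0.0], [0.993, -0.12, -0.001], [-0.001, 0.0, -1.0]]
wrist_force: [-1.3, -1.2, 5.6]
grip_width: -0.0001
finger_force: 2.3
```

```bash
python3 -c "
from h import *
st()"
```

```text
t 8.1 st xyz [-0.1652  0.0004] 0.075 F [-1.4 -1.2 -5.6] w -0.0
```

>>> arm_command(xyz=[[0, 0, 0.006], [0, 0, 0.012], [0, 0, 0.018], [0, 0, 0.018]], rotation=[[0, 0, 0], [0, 0, 0], [0, 0, 0], [0, 0, 0]])

```text
time: 8.6
tool_pos: [0.547, -0.2061, 0.0616]
orientation: [[0.12, 0.993, 0.0], [0.993, -0.12, -0.001], [-0.001, 0.0, -1.0]]
wrist_force: [-1.4, -1.7, 6.9]
grip_width: 0.0001
finger_force: 3.2
```

```bash
python3 -c "
from h import *
import cv2
a=snapshot('scene')['color'][165:235,180:320]
cv2.imwrite('pics/s4.png',cv2.resize(a,None,fx=5.6,fy=5.6,interpolation=cv2.INTER_CUBIC))
st()"
```

```text
t 8.65 st xyz [-0.1652  0.0003] 0.0618 F [-1.1 -1.  -5.8] w -0.0
```

View pics/s4.png

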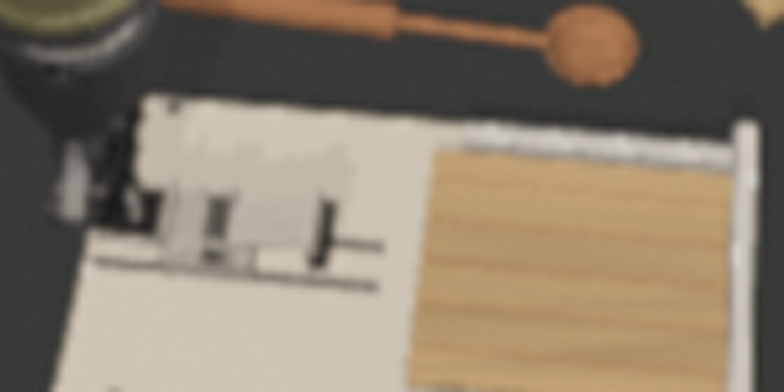

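The rubber jaw tip at (322,230) has lifted. Next I slide the clip forward.

>>> arm_command(xyz=[[0.012, 0, 0], [0.024, 0, 0], [0.036, 0, 0], [0.048, 0, 0], [0.048, 0, 0]], rotation=[[0, 0, 0], [0, 0, 0], [0, 0, 0], [0, 0, 0], [0, 0, 0]])

```text
time: 9.28
tool_pos: [0.5514, -0.1683, 0.0619]
orientation: [[0.118, 0.993, 0.0], [0.993, -0.118, 0.001], [0.001, 0.0, -1.0]]
wrist_force: [-0.6, 1.3, 5.8]
grip_width: -0.0001
finger_force: 3.1
```

```bash
python3 -c "
from h import *
import cv2
a=snapshot('scene')['color'][165:235,180:320];b=snapshot('top')['color'][130:200,188:328]
cv2.imwrite('pics/s5.png',cv2.resize(cv2.vconcat([a,b]),None,fx=4.2,fy=4.2,interpolation=cv2.INTER_CUBIC))
go(-.095,0,.0615)"
```

```text
xyz [0.043  0.0003 0.0005] rot [ 0.0001 -0.0005 -0.0011]
t 9.38 st xyz [-0.1272  0.0003] 0.0618 F [ 1.1 -2.2 -6.8] w 0.0
```

View pics/s5.png

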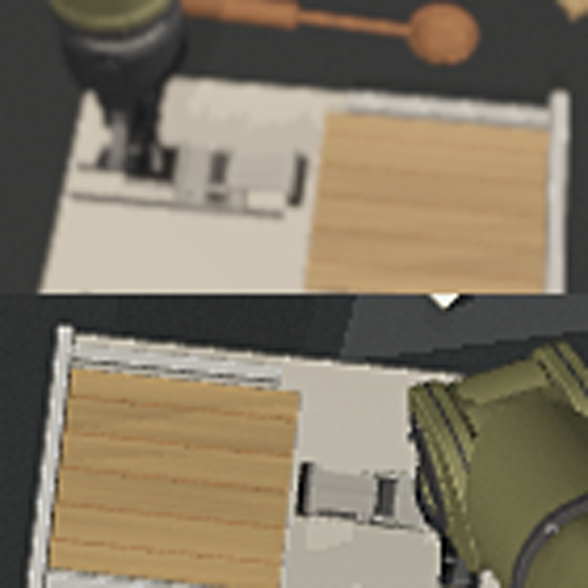

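The clip moved with the finger. Its open jaw tip, at (297,180) in the upper view, is just short of the board's edge. I'll go about 38 mm further.

>>> arm_command(xyz=[[0.012, 0, 0], [0.024, 0, 0], [0.036, 0, 0], [0.05, 0, 0], [0.05, 0, 0]], rotation=[[0, 0, 0], [0, 0, 0], [0, 0, 0], [0, 0, 0], [0, 0, 0]])

```text
time: 10.0
tool_pos: [0.5559, -0.1311, 0.0619]
orientation: [[0.118, 0.993, 0.0], [0.993, -0.118, 0.001], [0.001, 0.0, -1.0]]
wrist_force: [-2.0, 2.1, 6.5]
grip_width: -0.0003
finger_force: 3.1
```

```bash
python3 -c "
from h import *
import cv2
a=snapshot('scene')['color'][165:235,180:320];b=snapshot('top')['color'][130:200,188:328]
cv2.imwrite('pics/s6.png',cv2.resize(cv2.vconcat([a,b]),None,fx=4.2,fy=4.2,interpolation=cv2.INTER_CUBIC))
st()"
```

```text
t 10.1 st xyz [-0.0897  0.0003] 0.0618 F [ 1.7 -2.2 -6.6] w 0.0
```

View pics/s6.png

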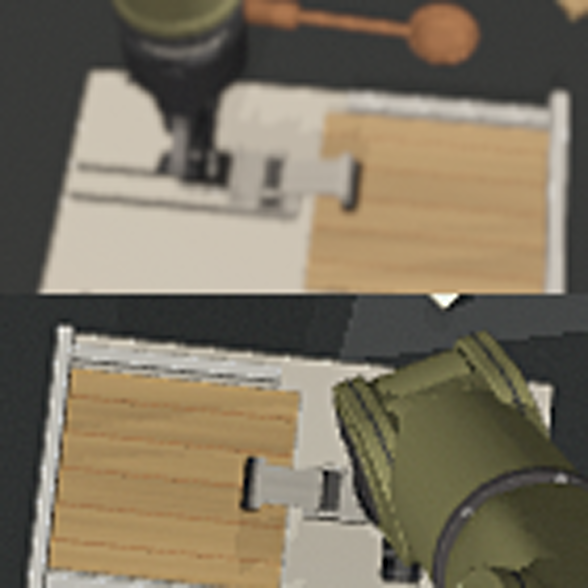

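The open jaw is over the board: its front is at u=245 and the board edge at u=291 in the lower view, about 25 mm or more in. I release straight up.

>>> arm_command(xyz=[[0, 0, -0.01], [0, 0, -0.02], [0, 0, -0.05], [0, 0, -0.1], [0, 0, -0.1]], rotation=[[0, 0, 0], [0, 0, 0], [0, 0, 0], [0, 0, 0], [0, 0, 0]])

```text
time: 10.72
tool_pos: [0.5576, -0.1331, 0.1388]
orientation: [[0.12, 0.993, 0.005], [0.993, -0.12, -0.001], [-0.0, 0.006, -1.0]]
wrist_force: [-0.5, -0.2, -0.6]
grip_width: -0.0
finger_force: 0.0
```

>>> arm_command(xyz=[[-0.08, 0, -0.04], [-0.16, 0, -0.08], [-0.2, 0, -0.1], [-0.2, 0, -0.1], [-0.2, 0, -0.1]], rotation=[[0, 0, 0], [0, 0, 0], [0, 0, 0], [0, 0, 0], [0, 0, 0]])

```text
time: 11.35
tool_pos: [0.5373, -0.2803, 0.2103]
orientation: [[0.119, 0.993, -0.001], [0.993, -0.119, 0.001], [0.001, -0.002, -1.0]]
wrist_force: [0.0, 0.4, 0.3]
grip_width: -0.0001
finger_force: 0.0
```

```bash
python3 -c "
from h import *
import cv2
a=snapshot('scene')['color'][165:235,180:320];b=snapshot('top')['color'][130:200,188:328]
cv2.imwrite('pics/s7.png',cv2.resize(cv2.vconcat([a,b]),None,fx=4.2,fy=4.2,interpolation=cv2.INTER_CUBIC))
st()"
```

```text
t 11.45 st xyz [-0.2388  0.001 ] 0.2104 F [ 0.9  0.8 -0.2] w -0.0
```

View pics/s7.png

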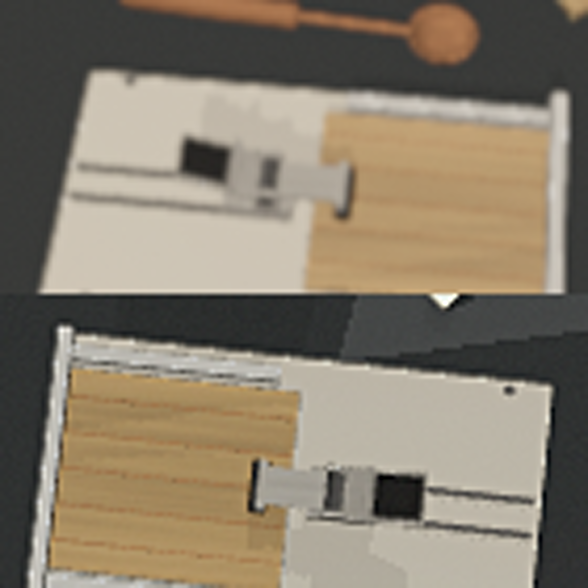

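The jaw is closed on the board's top, with its tip at u≈255 and the board edge at u≈291 in the lower view, so about 20 mm in. The board is still at the fence and the arm is clear.

```bash
python3 -c "
from cell import hand_in
print(hand_in())"
```

```text
the job is handed in; nothing more can be done
None
```

The job is handed in: in the last pictures the board is home against the fence, the jaw is closed on its top about 20 mm in from the edge, and the arm is clear; no pass/fail result came back.

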